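Open the push-and-turn cap of the sanitiser bottle

ROBOT

A 7-joint arm with a two-finger parallel gripper is mounted at the origin on a cart in front of the work surface, level with it; the furniture and walls round the work are solid. World frame = base frame: x ahead of the robot, y to its left, z up, the work surface at z = 0. Lengths are in m, angles in rad, forces in N, time in s.
With the tool pointing down it reaches from about 0.425 to 0.875 m from the base axis. Payload 4.7 kg.
Tool frame: the origin (TCP) lies between the finger pads; the fingertips stand 17 mm ahead of it and the grasp point (between the pads) lies 2 mm behind it (r.tip_reach is the distance from the TCP to the fingertips, in m); z points along the fingers, y is the line along which they close (so a half turn about z gives the same grasp; the last joint's range is limited). The gripper opens to 87 mm and grips with 3 to 60 N. Pads are 19 mm wide; open, the fingers measure 117 mm over their backs; the gripper's body (75 mm by 190 mm) begins 51 mm behind the grasp point.
Start: joints at [-1.115, 0.321, -0.07, 1.45, 0.023, 1.371, -0.057], TCP at [0.278, 0.588, 0.24] pointing down, gripper open.
Joint ranges: [-2.86, 2.86], [-0.3, 2.09], [-1.38, 1.24], [0.06, 2.45], [-1.56, 4.7], [0.09, 2.05], [-2.69, 2.69]. Speed limits (rad/s): [2.57, 2.57, 3.14, 3.14, 3.14, 3.14, 3.14].

INTERFACE

Orientations are given as a unit quaternion [x, y, z, w].
In Python, from bench import telemetry, cams, workorder, r gives the robot as it stands. The module is installed in compiled form; this text tells all that it offers.
- The arm moves only by the tool jog_arm, never from a script. Its arguments are lists of equal length, an entry for each row: "linear": the shift along the tool's x, y, z in cm, a list of three; "yaw": the turn about the tool's z in degrees; "jaw": the finger opening in cm, from 0 to 8.7. A call has 1 to 10 rows; each row shifts and turns the commanded pose from where the row before left it, along the tool's axes as they then stand; what a row does not reach is not made up. A row lasts 1/10 s, in which the tool goes at most 50 mm and 8.59 degrees, less where a joint would pass 70% of its speed; a pose out of reach is approached as far as the arm can. A call with a gripper value outside its range is refused whole. The fingers move at their own pace and stop on an object; "newtons" is the grip in N (left out, the last holds). Time passes only in rows, so rows that do not move let the fingers close. It gives the time, the measured TCP pose, the force, the opening and the grip force at its end, in the units of the state.
- telemetry.state(): the state, without advancing time (a new reading comes with each control period).
- cams.capture(name): name is "side" or "top"; returns a dict with "img" (480x640x3 uint8, blue, green, red), "depth" (480x640 float32, m along the optical axis (not along the pixel's ray), 0 where there is no reading), "intrinsics" (3x3 intrinsics, pixels), "rvec" (rotation vector, rad) and "tvec" (3), from world to camera coordinates, as OpenCV has them. Camera axes: x right, y down, z forward; pixel columns grow to the right and rows downward; lengths in m; the calibration is good to about 2 mm. A picture is of the moment at which its call begins.
- workorder.finish_job(): hands the job in; it is judged then, once.
The state is a dict: "time_s": time; "qpos": joint angles; "dq": joint speeds; "effort": joint torques, N m; "eef_pos": TCP position; "orientation": TCP orientation; "contact_force": force on the tool from outside, world axes, zero at the start; "ft_torque": the same for the moment, N m; "grip_width": finger opening in m; "gripper_force": force on a finger pad.
Only numpy, scipy, OpenCV 4.12 (cv2) and the standard library are available. Lean on these libraries where they do the work, as an engineer would, in place of code of your own. Each camera call takes 0.05 s, during which the arm holds its last target. There are 200 camera calls.

TASK

We are washing the counter down: open the blue-capped bottle of sanitiser that stands in the steel stand. Its safety cap has to be pressed down, turned anticlockwise about a sixth of a turn while it is kept down, and then lifted off; leave the bottle standing in its pocket and leave the red-capped bottle and the other things alone. Finish while still holding the cap level and still, a few centimetres clear above the bottle's mouth so that drips fall back in; do not put it down or let go of it.

Things in the scene. Friction and masses are not known exactly. Their poses are not given: they have to be found in the camera images.
- bottle_stand: Stainless stand fixed to the counter: base plate 130 x 270 mm, 4 mm thick, with two open square pockets (84 mm inside, walls up to 44 mm above the counter) whose centres lie 65 mm either side of the origin along its y axis. Origin: centre of the underside; z up.
- blue_bottle: White square plastic bottle with a blue label band, 78 x 78 mm, body 104 mm high, round shoulder up to the neck at 117 mm; loose, about 0.55 kg. It stands in one of the two pockets, 3 mm to spare on each side, which keeps it from spinning. Origin: centre of its underside, 4 mm above the counter; z up.
- blue_bottle_mouth (a point): Centre of the blue-capped bottle's mouth (34 mm outside diameter), at the top of its neck, 140.5 mm above the bottle's origin.
- blue_cap: Blue round push-and-turn safety cap, ribbed, 53 mm in diameter, 32 mm high, 0.055 kg, two white arrows on top. Origin: centre of its underside, z up; at the start locked on its bottle, 128 mm above the bottle's origin, its x axis along the bottle's x axis (within 4 degrees). Three lugs inside hook under ledges on the neck, behind locking teeth 4 mm deep. Unpressed it does not turn.
- blue_cap_top (a point): Centre of the blue cap's top face, 32 mm above the cap's origin, 164 mm above the counter at the start. A sprung disc inside pushes the cap up: 5 N at rest, 1.2 N more per mm, hard stop 6.5 mm down at 13 N. Press at least 4.5 mm down, keep it down and turn anticlockwise seen from above: from 42 to 80 degrees (best 60) the lugs are clear and it lifts straight off; end stop at 83 degrees.
- red_bottle: The same bottle with a red label band and a red cap of the same size (descaler), shut, in the other pocket, 130 mm away; to be left alone. Loose. Origin: centre of its underside.
- tub_f: Round lidded salad tub, 94 mm wide, 51 mm high, at the back; bystander. Origin: centre of its underside.
- tub_c: Round lidded salad tub with red filling, 94 mm wide, 51 mm high, at the back right; bystander. Origin: centre of its underside.
- cheese_plane_b: Cheese plane with wooden handle, 269 x 80 x 25 mm, lying at the front left; bystander. Origin: centre of its underside.
- spray_bottle: Spray bottle, 272 mm tall, 56 x 120 mm, standing fixed at the left; a tall obstacle to keep clear of. Origin: centre of its underside.
- label_roll: White roll of labels, 85 mm in diameter, 40 mm high, at the right; bystander. Origin: centre of its underside.
There are look-alikes about, which are no part of the job. What is shaped like the blue_cap but orange or pink is not meant.

How it is judged:
By the outcome, as a careful person would: the job done as asked, in the order asked, and still so for the second after the job is handed in, while the arm keeps its last pose, push and grip.
It also fails if it takes over 35 s, if anything falls off the work surface, if the arm or the gripper's body presses on something with over 40 N, if the wrist force passes 120 N, or if a joint passes its speed limit or range.

## Working session

There is one attempt and no reset: what is moved stays moved. The work goes in short steps, Python scripts to look and compute and a tool call to move; the robot and the scene stay as the last step left them, time stands still between calls to the robot, and variables do not carry over. Pictures are saved under pics/ and viewed, at most 10 in all, crops included, and the job is handed in when it is done.

Besides the shell and the picture viewer there is one more tool, called after "Emit:" as name([rows], argument=value, ...), one row to a line, values as JSON. jog_arm: Moves the arm, as the interface text tells. Its arguments: {"type":"object","properties":{"linear":{"type":"array","items":{"type":"array","items":{"type":"number"}}},"yaw":{"type":"array","items":{"type":"number"}},"jaw":{"type":"array","items":{"type":"number"}},"newtons":{"type":"number"}},"required":["linear","yaw","jaw"]}

```bash
mkdir -p pics
cat > h.py <<'E'
import numpy as np, cv2
from bench import telemetry, cams, workorder, r
def cap(n):
    c=cams.capture(n); c['R']=cv2.Rodrigues(np.array(c['rvec'],float))[0]; c['t']=np.array(c['tvec'],float).reshape(3); return c
def ray(c,u,v):
    d=c['R'].T@np.linalg.inv(c['intrinsics'])@np.array([u,v,1.]); return -c['R'].T@c['t'],d
def onz(c,u,v,z):
    o,d=ray(c,u,v); return o+d*(z-o[2])/d[2]
E
python3 - <<'E'
from h import *
s=telemetry.state(); print(s)
for n in("top","side"):
    c=cap(n); cv2.imwrite(f"pics/{n}0.png",c['img']); print(n,-c['R'].T@c['t'],c['R'].round(2).tolist())
E
```

```text
{'time_s': 0.0, 'qpos': array([-1.11492867,  0.32182795, -0.07007403,  1.45170605,  0.02258276,
        1.37076139, -0.05686961]), 'dq': array([-0.00088151, -0.00199828, -0.00043625,  0.00048404,  0.00093156,
       -0.00015178,  0.00210627]), 'effort': array([-1.00877078e-04, -4.91287887e+01, -4.04167129e-01, -3.12531066e+01,
       -6.40514516e-02,  4.39105066e-02,  1.85176118e-04]), 'eef_pos': array([0.27771981, 0.58710352, 0.23844257]), 'orientation': array([ 2.19068519e-01,  9.75709007e-01, -9.43115394e-04, -1.68450216e-04]), 'contact_force': array([ 0.22404257, -0.34417233, -0.16665502]), 'ft_torque': array([-0.01957588,  0.03425157,  0.01074682]), 'gripper_force': 0.0, 'grip_width': 0.0868376555642382}
top [0.22863507 0.17135087 1.31603378] [[-0.45, -0.89, -0.0], [-0.84, 0.43, -0.33], [0.29, -0.15, -0.94]]
side [0.07304337 1.29252383 0.63505924] [[-0.93, -0.37, 0.02], [-0.14, 0.3, -0.94], [0.35, -0.88, -0.33]]
```

View pics/top0.png

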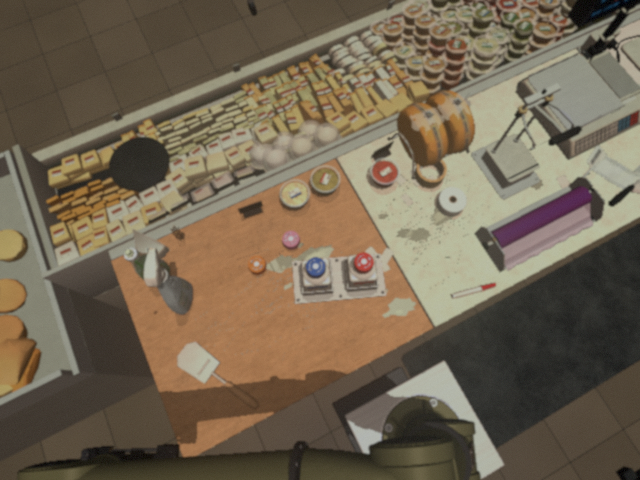

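View pics/side0.png

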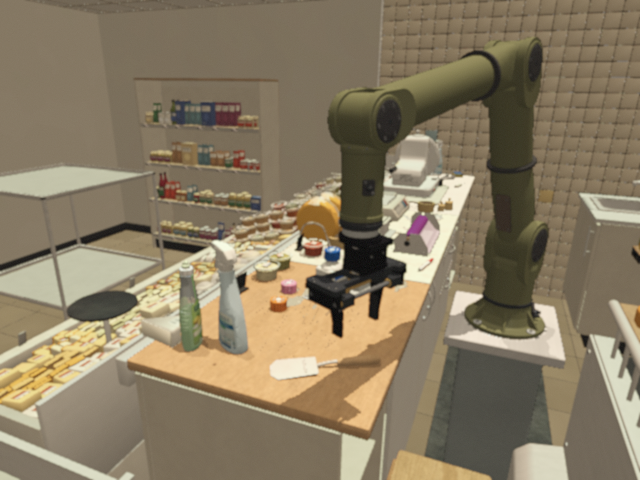

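The top view shows the blue cap at about (316,266), the red cap at (363,263) and the stand around both. The orange and pink look-alikes are at (257,265) and (291,240). In the side view the blue cap is at about (332,254), partly behind the gripper.

Run:
```python
from h import *
c=cap("top"); hsv=cv2.cvtColor(c['img'],cv2.COLOR_BGR2HSV)
def cent(m,x0,y0,x1,y1):
    w=np.zeros_like(m); w[y0:y1,x0:x1]=m[y0:y1,x0:x1]
    n,l,st,ce=cv2.connectedComponentsWithStats(w); i=1+np.argmax(st[1:,4]); return ce[i],st[i],l==i
H,S,V=cv2.split(hsv)
P={}
for nm,m in(("blue",((H>105)&(H<130)&(S>120)&(V>50))),("red",((H<8)|(H>172))&(S>130)&(V>50))):
    m=m.astype(np.uint8)
    ce,st,l=cent(m,285,245,395,285)
    d=c['depth'][l]; d=d[d>0]
    u,v=ce; o,dr=ray(c,u,v); 
    ys,xs=np.nonzero(l)
    pts=np.array([ (lambda o,dr,z:o+dr*z)(*ray(c,x,y),c['depth'][y,x]) for x,y in zip(xs,ys)])
    top=pts[pts[:,2]>np.percentile(pts[:,2],90)-.008]
    tp=(top.min(0)+top.max(0))/2
    P[nm]=tp
    print(nm,ce,st,"onz .155",onz(c,u,v,.155),"zmax",np.percentile(pts[:,2],[50,90,99]),"top",tp,top.max(0)-top.min(0),len(top))
d=P['blue']-P['red'];print(d,np.linalg.norm(d[:2]),np.degrees(np.arctan2(d[1],d[0])))
im=cv2.resize(c['img'][225:320,270:400],None,fx=6,fy=6,interpolation=cv2.INTER_CUBIC); cv2.imwrite("pics/crop.png",im[:600,:800])
```

```text
blue [317.5 259.5] [317 259   2   2   2] onz .155 [0.53460299 0.042994   0.155     ] zmax [0.16416545 0.16436292 0.16440735] top [0.5321887  0.04400762 0.16416545] [0.00380542 0.00107379 0.00049368] 2
red [362.7721519  262.56329114] [354 252  19  20 158] onz .155 [ 0.47196782 -0.06094744  0.155     ] zmax [0.16415878 0.16680807 0.16947373] top [0.3632067  0.04367748 0.7375738 ] [0.26914325 0.25534678 1.15691996] 147
[ 1.68982007e-01  3.30137921e-04 -5.73408347e-01] 0.16898232998466373 0.11193786680554291
```

View pics/crop.png

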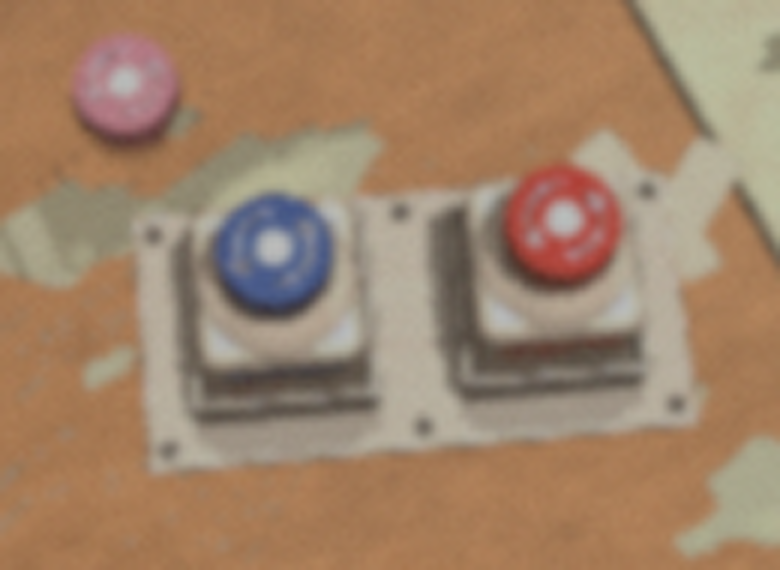

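The crop shows the blue cap's white centre dot at full-image (315.5,266.3) and the red one at (364,261.5). Four corner screws on the stand plate are also visible, and I'll use them for the yaw.

Run:
```python
from h import *
c=cap("top")
f=lambda x,y:(270+(x+.5)/6-.5,225+(y+.5)/6-.5)
b=onz(c,*f(273,248),.164); rd=onz(c,*f(564,219),.164); print("dots",b,rd,np.linalg.norm(b-rd),np.degrees(np.arctan2(*(b-rd)[1::-1])))
S=[onz(c,*f(*p),.004) for p in((152,235),(647,190),(168,450),(676,404))]
for s in S: print(s)
y=(S[0]-S[1]+S[2]-S[3])/2; m=sum(S)/4; print("centre",m,"len",np.linalg.norm(y),"yaw",np.degrees(np.arctan2(y[1],y[0])), "w",np.linalg.norm(S[0]-S[2]))
y/=np.linalg.norm(y); print("pockets",m+.065*y,m-.065*y)
B=(c['img'][:,:,0].astype(int)-c['img'][:,:,2]>25).astype(np.uint8); B[:, :300]=0;B[:,335:]=0;B[:250]=0;B[:285]=B[:285];B[285:]=0
M=cv2.moments(B,True); print("area",M['m00'],M['m10']/M['m00'],M['m01']/M['m00'])
u,v=M['m10']/M['m00'],M['m01']/M['m00']; print(onz(c,u,v,.158)); 
ys,xs=np.nonzero(B); print("depth-z",np.median([(lambda o,d:o+d*c['depth'][y_,x])(*ray(c,x,y_))[2] for x,y_ in zip(xs,ys)]))
from scipy.spatial.transform import Rotation as R
print(R.from_quat(telemetry.state()['orientation']).as_matrix().round(3))
```

```text
dots [0.51938979 0.05759731 0.164     ] [ 0.47267778 -0.0630108   0.164     ] 0.12933803544120062 68.82840950419876
[0.59350485 0.09299182 0.004     ]
[ 0.50083954 -0.14021692  0.004     ]
[0.49173019 0.13335103 0.004     ]
[ 0.39851953 -0.09943348  0.004     ]
centre [ 0.49614853 -0.00332689  0.004     ] len 0.2508483495836384 yaw 68.25387052105502 w 0.10948491472343085
pockets [0.52023068 0.05704736 0.004     ] [ 0.47206637 -0.06370114  0.004     ]
area 240.0 315.175 266.5541666666667
[0.51922725 0.05757122 0.158     ]
depth-z 0.16410410416091037
[[-0.904  0.428 -0.   ]
 [ 0.428  0.904 -0.001]
 [-0.    -0.001 -1.   ]]
```

Emit:
jog_arm([
  [-3,-2.5,0],
  [-3,-2.5,0],
  [-3,-2.5,0],
  [-3,-2.5,0],
  [-3,-2.5,0],
  [-3,-2.5,0],
  [-3,-2.5,0],
  [-3,-2.5,0],
  [-3,-2.5,0],
  [-3,-2.5,0],
], yaw=[0,0,0,0,0,0,0,0,0,0], jaw=[8.7,8.7,8.7,8.7,8.7,8.7,8.7,8.7,8.7,8.7], newtons=50)

```text
time_s: 1.2
eef_pos: [0.4426, 0.2317, 0.2396]
orientation: [0.219, 0.976, 0.0, 0.0]
contact_force: [0.2, -0.1, -0.9]
grip_width: 0.0871
gripper_force: 0.0
```

Emit:
jog_arm([
  [-3,-2.5,0],
  [-3,-2.5,0],
  [-3,-2.5,0],
  [-3,-2.5,0],
  [0,0,0],
  [0,0,0],
  [0,0,0],
  [0,0,0],
  [0,0,0],
  [0,0,0],
], yaw=[0,0,0,0,7.5,7.5,7.5,7.5,7.5,7.5], jaw=[8.7,8.7,8.7,8.7,8.7,8.7,8.7,8.7,8.7,8.7])

```text
time_s: 2.2
eef_pos: [0.5078, 0.0916, 0.2394]
orientation: [0.578, 0.816, -0.0, -0.0]
contact_force: [-0.3, -0.6, -0.2]
grip_width: 0.0872
gripper_force: 0.0
```

Emit:
jog_arm([
  [0,0,0],
  [0,0,0],
], yaw=[0,0], jaw=[8.7,8.7])

```text
time_s: 2.4
eef_pos: [0.5079, 0.0916, 0.2395]
orientation: [0.575, 0.818, -0.0, -0.0]
contact_force: [0.3, 0.1, 0.1]
grip_width: 0.0873
gripper_force: 0.0
```

```bash
cat > go.py <<'E'
from h import *
from scipy.spatial.transform import Rotation as R
def go(t):
    s=telemetry.state(); M=R.from_quat(s['orientation']).as_matrix()
    print("t",s['time_s'],"pos",s['eef_pos'].round(4),"ydir",np.degrees(np.arctan2(M[1,1],M[0,1])).round(2),"z",M[:,2].round(3),"q",s['qpos'].round(2),"F",s['contact_force'].round(1),"grip",s['grip_width'],s['gripper_force'])
    print("cm:",(M.T@(np.array(t)-s['eef_pos'])*100).round(2))
E
python3 -c "
from go import *; go([.52,.0573,.151])
c=cap('top'); cv2.imwrite('pics/top1.png',cv2.resize(c['img'][200:340,230:420],None,fx=4,fy=4)); d=cap('side'); cv2.imwrite('pics/side1.png',cv2.resize(d['img'][180:330,240:430],None,fx=4,fy=4))"
```

```text
t 2.4 pos [0.5079 0.0916 0.2395] ydir 19.87 z [-0.  0. -1.] q [-0.58  0.03  0.36  1.79 -0.01  1.32  0.13] F [0.3 0.1 0.1] grip 0.08731307337890197 0.0
cm: [-3.64 -0.02  8.85]
```

View pics/side1.png

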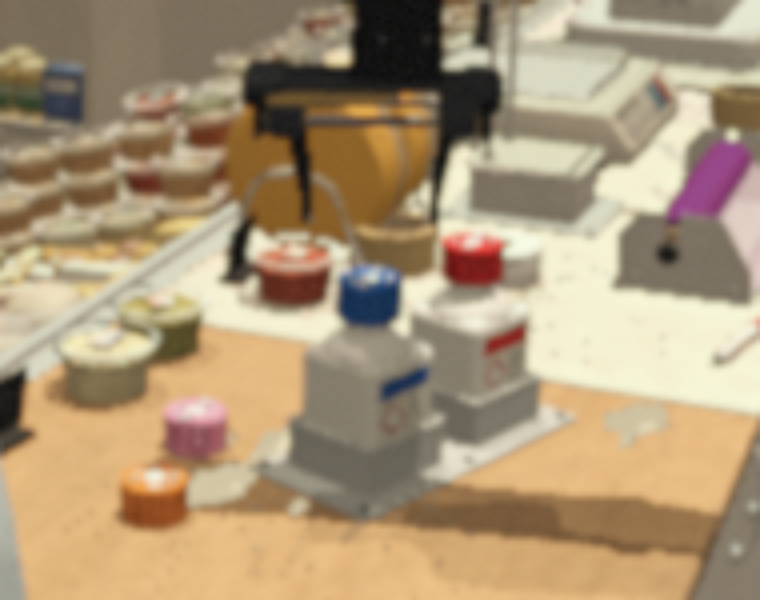

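The side crop shows the blue cap's top centre at about (372,273), which is full-image (333,248). The gripper is open and above and behind it, well clear of everything. I'll check the cap position against this view.

Run:
```python
from h import *
c=cap("side"); i=c['img'].astype(int); B=((i[:,:,0]-i[:,:,2])>40).astype(np.uint8); W=np.zeros_like(B); W[243:264,320:345]=B[243:264,320:345]
ys,xs=np.nonzero(W); print(xs.min(),xs.max(),ys.min(),ys.max())
u=(xs.min()+xs.max())/2
for v in (247.5,248.5,249.5): print(onz(c,u,v,.164))
o,d=ray(c,u,254); n=np.array([-d[1],d[0]])/np.hypot(d[0],d[1]); print("lateral offset of top-view estimate from side ray (m)",n@(np.array([.52,.0573])-o[:2]),"normal",n)
```

```text
326 339 247 260
[0.52102027 0.04419284 0.164     ]
[0.51778912 0.05294849 0.164     ]
[0.51459816 0.06159521 0.164     ]
lateral offset of top-view estimate from side ray (m) 0.0040129671704727254 normal [0.94136902 0.33737866]
```

Emit:
jog_arm([
  [-1.85,-0.05,0],
  [-1.8,-0.05,0],
  [0,0,2],
  [0,0,2],
  [0,0,1.5],
  [0,0,1.5],
  [0,0,1],
  [0,0,0.8],
  [0,0,0],
  [0,0,0],
], yaw=[0,0,0,0,0,0,0,0,0,0], jaw=[8.7,8.7,8.7,8.7,8.7,8.7,8.7,8.7,8.7,8.7])

```text
time_s: 3.55
eef_pos: [0.5196, 0.057, 0.152]
orientation: [0.576, 0.818, 0.0, 0.0]
contact_force: [0.6, -0.0, 0.1]
grip_width: 0.0871
gripper_force: 0.0
```

```bash
python3 -c "
from go import *; go([.519,.057,.151])
d=cap('side'); cv2.imwrite('pics/side2.png',cv2.resize(d['img'][200:300,270:400],None,fx=6,fy=6))"
```

```text
t 3.55 pos [0.5196 0.057  0.152 ] ydir 19.7 z [ 0.001  0.    -1.   ] q [-0.53  0.11  0.4   1.89 -0.05  1.15  0.23] F [ 0.6 -0.   0.1] grip 0.08710549939490789 0.0
cm: [ 0.03 -0.06  0.1 ]
```

View pics/side2.png

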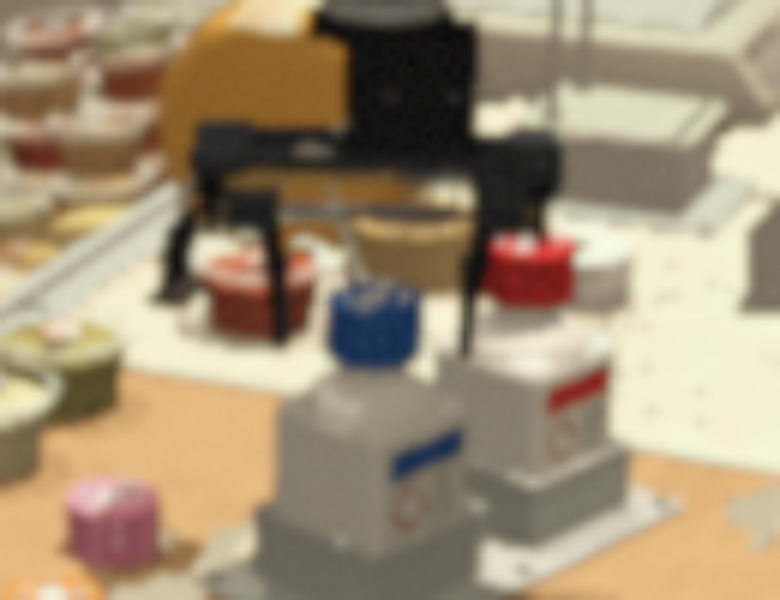

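The cap at crop (375,325) sits midway between the fingers at 278 and 468, and the tips are near the bottom of the cap. Closing now.

Emit:
jog_arm([
  [0,0,0],
  [0,0,0],
  [0,0,0],
  [0,0,0],
  [0,0,0],
  [0,0,0],
  [0,0,0],
  [0,0,0],
], yaw=[0,0,0,0,0,0,0,0], jaw=[5,4.5,4.5,4.5,4.5,4.5,4.5,4.5], newtons=50)

```text
time_s: 4.4
eef_pos: [0.5195, 0.057, 0.1516]
orientation: [0.576, 0.818, 0.0, 0.0]
contact_force: [0.7, -0.6, 0.4]
grip_width: 0.0506
gripper_force: 50.0
```

Emit:
jog_arm([
  [0,0,0.2],
  [0,0,0.2],
  [0,0,0.15],
  [0,0,0],
  [0,0,0],
], yaw=[0,0,0,0,0], jaw=[4.5,4.5,4.5,4.5,4.5])

```text
time_s: 4.9
eef_pos: [0.5195, 0.057, 0.1475]
orientation: [0.576, 0.818, 0.0, -0.0]
contact_force: [-2.0, -0.1, 9.5]
grip_width: 0.0506
gripper_force: 50.0
```

Emit:
jog_arm([
  [0,0,0.15],
  [0,0,0.15],
  [0,0,0],
  [0,0,0],
], yaw=[0,0,0,0], jaw=[4.5,4.5,4.5,4.5])

```text
time_s: 5.3
eef_pos: [0.5196, 0.057, 0.145]
orientation: [0.576, 0.818, 0.001, -0.0]
contact_force: [-4.6, -0.3, 12.1]
grip_width: 0.0502
gripper_force: 50.0
```

Emit:
jog_arm([
  [0,0,0.1],
  [0,0,0],
  [0,0,0],
  [0,0,0],
  [0,0,0],
], yaw=[0,-6,-8,-8,0], jaw=[4.5,4.5,4.5,4.5,4.5])

```text
time_s: 5.8
eef_pos: [0.5211, 0.0573, 0.1449]
orientation: [0.408, 0.913, 0.002, 0.002]
contact_force: [-2.0, 0.4, 12.6]
grip_width: 0.0507
gripper_force: 50.0
```

```bash
python3 -c "
from go import *; go([.519,.057,.145]); print(telemetry.state()['ft_torque'])"
```

```text
t 5.8 pos [0.5211 0.0573 0.1449] ydir 41.87 z [ 0.004  0.002 -1.   ] q [-0.51  0.12  0.37  1.9  -0.05  1.13  0.61] F [-2.   0.4 12.6] grip 0.05069930993041189 50.00169977545738
cm: [ 0.12 -0.18 -0.01]
[-0.03129229  0.48307109  0.09746577]
```

Emit:
jog_arm([
  [0,0,0],
  [0,0,0],
  [0,0,0],
  [0,0,0],
  [0,0,0],
  [0,0,0],
  [0,0,0],
], yaw=[-8,-8,-8,-8,-8,0,0], jaw=[4.5,4.5,4.5,4.5,4.5,4.5,4.5])

```text
time_s: 6.5
eef_pos: [0.5215, 0.0578, 0.1451]
orientation: [0.072, 0.997, 0.001, 0.003]
contact_force: [-0.3, 1.0, 11.8]
grip_width: 0.0504
gripper_force: 50.0
```

```bash
python3 -c "
from go import *; go([.519,.057,.145]); print(telemetry.state()['ft_torque'])
c=cap('top'); d=cap('side'); cv2.imwrite('pics/both3.png',np.hstack([cv2.resize(c['img'][220:320,270:370],(390,390)),cv2.resize(d['img'][220:320,285:385],(390,390))]))"
```

```text
t 6.5 pos [0.5215 0.0578 0.1451] ydir 81.74 z [ 0.005  0.002 -1.   ] q [-0.46  0.12  0.33  1.9  -0.04  1.13  1.3 ] F [-0.3  1.  11.8] grip 0.05043740051231986 50.00297913327813
cm: [ 0.24 -0.12  0.  ]
[0.19550046 0.25143032 0.11532661]
```

View pics/both3.png

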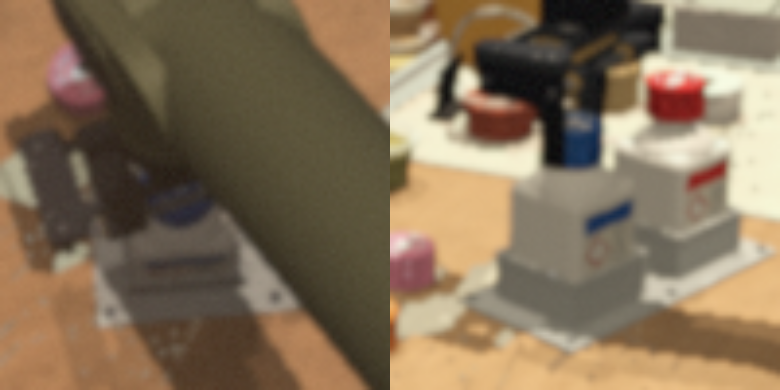

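Both views show the bottle still square in its pocket and the cap pressed down and gripped. It has turned 62° with no end-stop torque. Lifting gently.

Emit:
jog_arm([
  [0,0,-0.3],
  [0,0,-0.4],
  [0,0,-0.4],
  [0,0,-0.3],
  [0,0,0],
  [0,0,0],
], yaw=[0,0,0,0,0,0], jaw=[4.5,4.5,4.5,4.5,4.5,4.5])

```text
time_s: 7.2
eef_pos: [0.5194, 0.0571, 0.1558]
orientation: [0.072, 0.997, 0.0, 0.0]
contact_force: [1.1, 0.2, 0.1]
grip_width: 0.0505
gripper_force: 50.0
```

Emit:
jog_arm([
  [0,0,-0.5],
  [0,0,-0.7],
  [0,0,-0.8],
  [0,0,-0.8],
  [0,0,-0.8],
  [0,0,-0.6],
  [0,0,-0.3],
  [0,0,0],
  [0,0,0],
  [0,0,0],
], yaw=[0,0,0,0,0,0,0,0,0,0], jaw=[4.5,4.5,4.5,4.5,4.5,4.5,4.5,4.5,4.5,4.5])

```text
time_s: 8.2
eef_pos: [0.5191, 0.0569, 0.2006]
orientation: [0.072, 0.997, -0.0, -0.0]
contact_force: [-0.6, -0.5, -1.5]
grip_width: 0.0506
gripper_force: 50.0
```

```bash
python3 -c "
from go import *; go([.519,.057,.2])
d=cap('side'); cv2.imwrite('pics/side4.png',cv2.resize(d['img'][200:310,270:400],None,fx=5,fy=5,interpolation=cv2.INTER_CUBIC))"
```

```text
t 8.2 pos [0.5191 0.0569 0.2006] ydir 81.69 z [-0.001 -0.    -1.   ] q [-0.47  0.07  0.33  1.83 -0.02  1.25  1.29] F [-0.6 -0.5 -1.5] grip 0.05061123384302914 49.999797474592924
cm: [0.01 0.01 0.06]
```

View pics/side4.png

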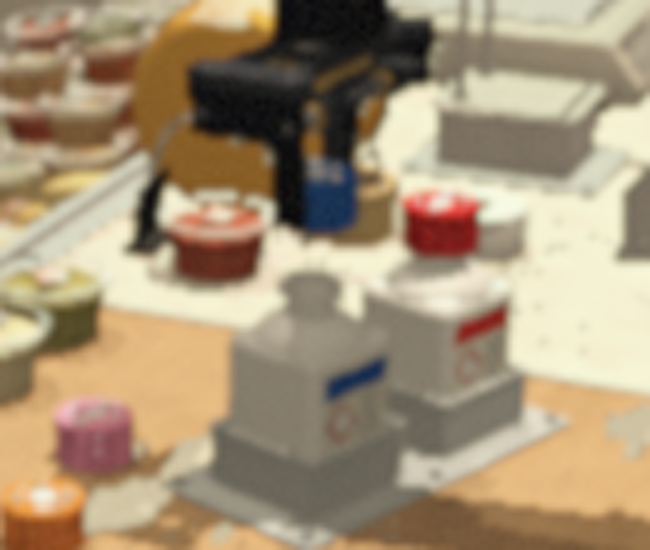

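The cap (around crop (323,200)) is held level, about 3.5 cm above the open mouth at (313,285). The bottle is still in its pocket and the red bottle hasn't moved.

```bash
python3 -c "
from h import *
print(workorder.finish_job())"
```

```text
the job is handed in; nothing more can be done
None
```

The blue-capped bottle is open: I pressed the cap, turned it about 62° anticlockwise and lifted it off, and the arm is holding it level about 3.5 cm above the mouth with the bottle still in its pocket; I handed the job in at about 8.3 s, but no verdict came back.

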